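Square the test plates and switch on their lamp

TASK

Push the four leaning ceramic plates in the rack upright and flush against the backstop, with their side edges lined up into one square pack. Then switch on the rack's lamp: lift the orange locking collar, swing its lever across to the left and let the collar drop back down to lock it. Leave the blue-collared stirrer switch off and the other things on the bench where they are.

Things in the scene. Friction and masses are not known exactly. Their poses are not given: they have to be found in the camera images.
- rack: Plate rack, fixed to the bench. Origin: centre of the underside of its dark blue floor, 130 (x) x 100 (y) mm, top 10 mm above the bench. x points to the backstop, y to the left, z up. An aluminium foot 10 mm high, 30 mm deep, 300 mm wide at x = 66 mm carries two lamp bars, 24 mm square, 116 mm tall, at x = 64 mm, y = +-137 mm.
- backstop (a point): Middle of the backstop's upright front face, at floor level (rack x = 45 mm, z = 10 mm); same axes as the rack. The backstop is two aluminium posts with a cross bar, 42 mm wide overall, 58 mm tall above the floor; the plates go on its -x side.
- plate1_c (a point): Centre of a smooth glazed plate 6 mm thick (its x), 50 mm wide (its y), 60 mm tall (its z), 45 g. This one touches the backstop; all four lean as one pack on the rack floor, tops 15 deg towards the backstop (+x), feet towards the front, shifted 2 to 7 mm sideways, alternately left and right. Pushed home the pack is 24 mm thick.
- plate2_c (a point): Centre of a smooth glazed plate 6 mm thick (its x), 50 mm wide (its y), 60 mm tall (its z), 45 g. Second from the backstop.
- plate3_c (a point): Centre of a smooth glazed plate 6 mm thick (its x), 50 mm wide (its y), 60 mm tall (its z), 45 g. Third from the backstop.
- plate4_c (a point): Centre of a smooth glazed plate 6 mm thick (its x), 50 mm wide (its y), 60 mm tall (its z), 45 g. Last, nearest the front.
- lamp: Sloping lamp switch box, white, aluminium panel, orange collar, fixed; 130 (x) x 110 (y) x 100 mm. Origin: centre of underside; x away from the operator, y to the operator's left. Panel rises 30 deg from 25 mm high at -x to 100 mm at the back. Yellow hoop (10 mm tube, 110 mm wide) square to the panel, 60 mm up-slope of the toggle, 118 mm high: it blocks a gripper from straight above.
- lamp_grip (a point): Grip point of the lamp toggle's orange collar, on the lever's axis, 55 mm from the pivot when down; moves with lever and collar. Collar: plain cylinder 24 mm wide, from 19 mm below to 13 mm above this point. Frame: z outward along the lever, y the way it travels from off to on, x up the slope. The lever's 10 mm rod ends in a 14 mm ball, its top 97 mm from the pivot.
- lamp_pivot (a point): Pivot point of the lamp lever, on the lever's axis, at the middle of the panel, 64 mm above the bench. Frame as for its grip point.
- lamp_lever (a joint): Lever of the lamp toggle. 0 = off, leaning 17 deg to its box's right (-y); 0.6 rad = on, leaning 17 deg to the left (+y); 0.3 = square to the panel. Stays where left (friction 0.05 N m). With the collar down it is locked, with about 0.06 rad of play at either end; to pass the middle the collar must be raised 9 mm or more.
- lamp_collar (a joint): Sprung locking collar sliding on the lamp lever: 0 = fully down (locked), 0.012 m = pulled up along the lever to its stop. The spring pulls it down with 2.5 N when down, 5.5 N at the top; let go at either end of the lever's swing, it snaps down.
- stirrer: Sloping stirrer switch box, white, aluminium panel, blue collar, fixed; 130 (x) x 110 (y) x 100 mm. Origin: centre of underside; x away from the operator, y to the operator's left. Panel rises 30 deg from 25 mm high at -x to 100 mm at the back. Yellow hoop (10 mm tube, 110 mm wide) square to the panel, 60 mm up-slope of the toggle, 118 mm high: it blocks a gripper from straight above.
- stirrer_grip (a point): Grip point of the stirrer toggle's blue collar, on the lever's axis, 55 mm from the pivot when down; moves with lever and collar. Collar: plain cylinder 24 mm wide, from 19 mm below to 13 mm above this point. Frame: z outward along the lever, y the way it travels from off to on, x up the slope. The lever's 10 mm rod ends in a 14 mm ball, its top 97 mm from the pivot.
- stirrer_pivot (a point): Pivot point of the stirrer lever, on the lever's axis, at the middle of the panel, 64 mm above the bench. Frame as for its grip point.
- stirrer_lever (a joint): Lever of the stirrer toggle. 0 = off, leaning 17 deg to its box's right (-y); 0.6 rad = on, leaning 17 deg to the left (+y); 0.3 = square to the panel. Stays where left (friction 0.05 N m). With the collar down it is locked, with about 0.06 rad of play at either end; to pass the middle the collar must be raised 9 mm or more.
- stirrer_collar (a joint): Sprung locking collar sliding on the stirrer lever: 0 = fully down (locked), 0.012 m = pulled up along the lever to its stop. The spring pulls it down with 2.5 N when down, 5.5 N at the top; let go at either end of the lever's swing, it snaps down.
- reagent_bottle: Clear bottle with blue cap, 60 mm wide, 130 mm tall; a bystander, loose. Origin: centre of its underside.
- beaker: Glass beaker, 68 mm wide, 85 mm tall; a bystander, loose. Origin: centre of its underside.
- amber_jar: Amber jar with black cap, 48 mm wide, 55 mm tall; a bystander, loose. Origin: centre of its underside.
- dish: White shallow dish, 90 mm wide, 18 mm tall; a bystander, loose. Origin: centre of its underside.
- spatula: Spatula, 170 mm long, lying flat; a bystander, loose. Origin: near its middle, on its underside.
- sample_vial: White vial with red cap, 32 mm wide, 50 mm tall; a bystander, loose. Origin: centre of its underside.

How it is judged:
On the way, in this order (a step that is already met when the one before it is completed fails the run):
1. the four plates stand upright, flush against the backstop and squared, while the lamp is still off (angle between the z axis of each of plate1_c, plate2_c, plate3_c, plate4_c and the z axis of rack, either way round below 0.07 rad and angle between the y axis of each of plate1_c, plate2_c, plate3_c, plate4_c and the y axis of rack, either way round below 0.1 rad and x of plate1_c in the frame of rack above 0.0375 m and z of plate1_c in the frame of rack between 0.036 and 0.044 m and x of plate2_c in the frame of rack above 0.0315 m and z of plate2_c in the frame of rack between 0.036 and 0.044 m and y of plate2_c in the frame of plate1_c between -0.0035 and 0.0035 m and x of plate3_c in the frame of rack above 0.0255 m and z of plate3_c in the frame of rack between 0.036 and 0.044 m and y of plate3_c in the frame of plate1_c between -0.0035 and 0.0035 m and y of plate3_c in the frame of plate2_c between -0.0035 and 0.0035 m and x of plate4_c in the frame of rack above 0.0195 m and z of plate4_c in the frame of rack between 0.036 and 0.044 m and y of plate4_c in the frame of plate1_c between -0.0035 and 0.0035 m and y of plate4_c in the frame of plate2_c between -0.0035 and 0.0035 m and y of plate4_c in the frame of plate3_c between -0.0035 and 0.0035 m and value of joint lamp_lever below 0.2 rad), for 0.3 s.
2. the lamp's lever is over at on with its collar down (value of joint lamp_lever above 0.5 rad and value of joint lamp_collar below 0.003 m), for 0.2 s.
At the end, for the whole second after the job is handed in: All four plates upright (4 deg), square to the backstop (6 deg), each within 4.5 mm of fully home in the pack, side edges in line within 3.5 mm; lamp lever at on (over 0.5 of 0.6 rad) with its collar down (within 3 mm); stirrer lever still off (under 0.15 rad) (all of step 2 and angle between the z axis of each of plate1_c, plate2_c, plate3_c, plate4_c and the z axis of rack, either way round below 0.07 rad and angle between the y axis of each of plate1_c, plate2_c, plate3_c, plate4_c and the y axis of rack, either way round below 0.1 rad and x of plate1_c in the frame of rack above 0.0375 m and z of plate1_c in the frame of rack between 0.036 and 0.044 m and x of plate2_c in the frame of rack above 0.0315 m and z of plate2_c in the frame of rack between 0.036 and 0.044 m and y of plate2_c in the frame of plate1_c between -0.0035 and 0.0035 m and x of plate3_c in the frame of rack above 0.0255 m and z of plate3_c in the frame of rack between 0.036 and 0.044 m and y of plate3_c in the frame of plate1_c between -0.0035 and 0.0035 m and y of plate3_c in the frame of plate2_c between -0.0035 and 0.0035 m and x of plate4_c in the frame of rack above 0.0195 m and z of plate4_c in the frame of rack between 0.036 and 0.044 m and y of plate4_c in the frame of plate1_c between -0.0035 and 0.0035 m and y of plate4_c in the frame of plate2_c between -0.0035 and 0.0035 m and y of plate4_c in the frame of plate3_c between -0.0035 and 0.0035 m and value of joint stirrer_lever below 0.15 rad); the robot touches nothing.
It fails at once if a lever is forced past its lock without lifting the collar (mid-swing with the collar raised less than 5 mm) ((value of joint lamp_lever between 0.15 and 0.45 rad and value of joint lamp_collar below 0.005 m) or (value of joint stirrer_lever between 0.15 and 0.45 rad and value of joint stirrer_collar below 0.005 m)).
It fails at once if the stirrer switch is flipped (value of joint stirrer_lever above 0.2 rad).
It fails at once if a bystander is shoved or knocked over (moved more than 30 mm) (distance of any of reagent_bottle, beaker, amber_jar, dish, spatula, sample_vial from where it was at the start of the episode above 0.03 m).
It also fails if it takes over 61 s, if anything falls off the work surface, if the arm or the gripper's body presses on something with over 40 N, if the wrist force passes 120 N, or if a joint passes its speed limit or range.

ROBOT

A 6-joint arm with a two-finger parallel gripper is mounted at the origin on the work surface. World frame = base frame: x ahead of the robot, y to its left, z up, the work surface at z = 0. Lengths are in m, angles in rad, forces in N, time in s.
With the tool pointing down it reaches from about 0.35 to 0.85 m from the base axis. Payload 8.1 kg.
Tool frame: the origin (TCP) lies between the finger pads; the fingertips stand 11 mm ahead of it and the grasp point (between the pads) lies 8 mm behind it; y points along the fingers, x is the direction in which the jaws open and shut, and the axes are right-handed (so a half turn about y gives the same grasp; the last joint's range is limited). The gripper opens to 93 mm and grips with 3 to 60 N. Pads are 15 mm wide; open, the fingers measure 128 mm over their backs; the gripper's body (75 mm by 188 mm) begins 65 mm behind the grasp point.
Start: joints at [1.228, 0.13, 1.488, -0, 1.523, -0.085], TCP at [0.153, 0.58, 0.23] pointing down, gripper open.
Joint ranges: [-2.96, 2.96], [-0.89, 2.26], [0.02, 2.5], [-1.34, 4.48], [0, 2.73], [-2.66, 2.66]. Speed limits (rad/s): [2.39, 2.39, 2.79, 3.14, 3.14, 3.14].

INTERFACE

Orientations are given as a rotation vector (axis times angle).
In Python, from plant import readout, optics, robot gives the robot as it stands.
- The arm moves only by the shell command python3 -m creep 'ROWS' [FORCE]. ROWS is JSON, a list that holds one entry, the list of rows, each a list of 7 numbers: the closure, from 0 (fully open) to 1 (shut), then the shift along the tool's x, y, z in cm, then the turn, a rotation vector about the tool's x, y, z in degrees. In form: [[[grip, x, y, z, wx, wy, wz], ...]]. A call has exactly 8 rows; each row shifts and turns the pose as measured when the row begins, along the tool's axes as they then stand; what a row does not reach is not made up. A row lasts 1/10 s, in which the tool goes at most 50 mm and 8.59 degrees, less where a joint would pass 70% of its speed; a pose out of reach is approached as far as the arm can. A call is refused whole if a number of a shift passes 5 or a number of a turn 8.59, either way. A call with a gripper value outside its range is refused whole. The fingers move at their own pace and stop on an object; FORCE is the grip in N (left out, the last holds). Time passes only in rows, so rows that do not move let the fingers close, or fill a call up. It gives the time, the measured TCP pose, the force and the opening at its end, in the units of the state.
- readout.read_state(): the state, without advancing time (a new reading comes with each control period).
- optics.read_camera(name): name is "scene" or "top" or "wrist"; returns a dict with "frame" (400x640x3 uint8, red, green, blue), "depth" (400x640 float32, m along the optical axis (not along the pixel's ray), 0 where there is no reading), "intrinsics" (3x3 intrinsics, pixels), "R" (3x3) and "t" (3): a world point X has camera coordinates R X + t. Camera axes: x right, y down, z forward; pixel columns grow to the right and rows downward; lengths in m; the calibration is good to about 2 mm. The wrist camera is an equidistant fisheye: a pixel r from the principal point sees the ray r / f radians off the axis. A picture is of the moment at which its call begins.
- robot.close_job(): hands the job in, once; it reports no verdict.
The state is a dict: "t": time; "q": joint angles; "dq": joint speeds; "joint_torque": joint torques, N m; "tool_pos": TCP position; "orientation": TCP orientation; "force": force on the tool from outside, world axes, zero at the start; "wrist_torque": the same for the moment, N m; "opening": finger opening in m.
Only numpy, scipy, OpenCV 4.12 (cv2) and the standard library are available. Lean on these libraries where they do the work, as an engineer would, in place of code of your own. Each camera call takes 0.05 s, during which the arm holds its last target. There are 200 camera calls.

## Working session

There is one attempt and no reset: what is moved stays moved. The work goes in short steps, Python scripts to look and compute and a shell command to move; the robot and the scene stay as the last step left them, time stands still between calls to the robot, and variables do not carry over. Pictures are saved under pics/ and viewed, about 8 in all and at most 12, crops included, and the job is handed in when it is done.

```bash
ls; mkdir -p pics; cat > h.py <<'E'
import numpy as np, cv2
from plant import readout, optics, robot
from scipy.spatial.transform import Rotation as Ro
def grab(n):
    c=optics.read_camera(n); np.savez('/tmp/%s.npz'%n,**c); return c
def save(im,name): cv2.imwrite('pics/'+name,im[:,:,::-1])
def P(c,u,v,r=1):
    K=c['intrinsics']; d=c['depth'][v-r:v+r+1,u-r:u+r+1]; d=d[d>0]; z=np.median(d) if len(d) else np.nan
    x=np.array([(u-K[0,2])/K[0,0]*z,(v-K[1,2])/K[1,1]*z,z]); return c['R'].T@(x-c['t'])
def cloud(c):
    K=c['intrinsics']; d=c['depth']; v,u=np.mgrid[:d.shape[0],:d.shape[1]]
    X=np.stack([(u-K[0,2])/K[0,0]*d,(v-K[1,2])/K[1,1]*d,d],-1)
    return (X-c['t'])@c['R']
E
python3 - <<'E'
from h import *
for n in ('scene','top'):
    c=grab(n); save(c['frame'],n+'0.png'); print(n,c['intrinsics'].round(1).tolist(),(-c['R'].T@c['t']).round(3), c['R'].round(2).tolist())
print(readout.read_state())
E
```

```text
pics
scene [[381.5, 0.0, 317.3], [0.0, 381.5, 193.7], [0.0, 0.0, 1.0]] [ 0.817 -0.441  0.851] [[0.84, 0.55, -0.01], [0.47, -0.72, -0.51], [-0.28, 0.42, -0.86]]
top [[434.5, 0.0, 322.4], [0.0, 434.5, 199.6], [0.0, 0.0, 1.0]] [ 0.408 -0.045  1.183] [[-0.02, -1.0, 0.02], [-0.99, 0.01, -0.14], [0.13, -0.02, -0.99]]
{'t': 0.1, 'q': array([ 1.22758077e+00,  1.31081997e-01,  1.48918028e+00, -2.59531452e-05,
        1.52303035e+00, -8.53951277e-02]), 'dq': array([-5.55611918e-04, -2.64491102e-03, -2.93377668e-03, -4.00698731e-05,
        1.21670695e-03,  1.21066270e-03]), 'joint_torque': array([ 1.32745598e-03, -5.61345077e+01, -4.93093872e+01,  7.70337204e-02,
        2.91406258e-02, -6.03925264e-05]), 'tool_pos': array([0.15279596, 0.5796887 , 0.22868909]), 'orientation': array([-1.32116173, -1.0161624 ,  1.01852298]), 'force': array([-0.69079011, -0.42285665,  0.68557477]), 'wrist_torque': array([ 0.01952486,  0.01511254, -0.03228456]), 'opening': 0.09276337408161604}
```

View pics/scene0.png

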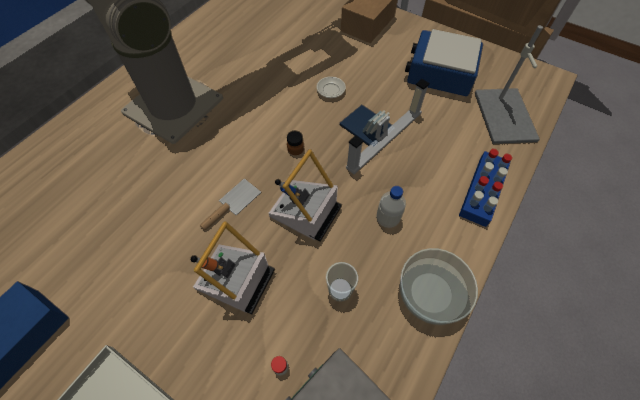

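View pics/top0.png

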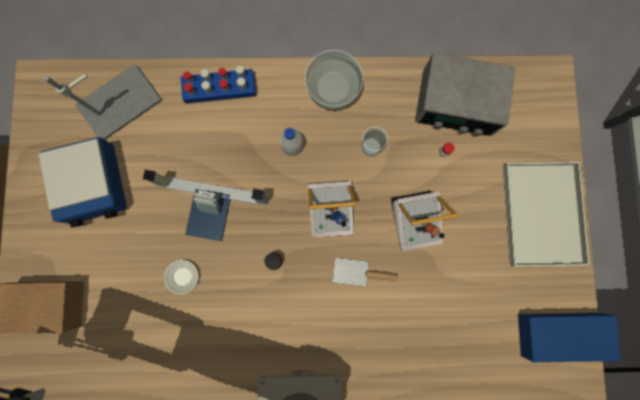

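The scene view shows the rack around (380,125), the stirrer box (blue) at (305,205) and the lamp box (orange) at (230,275). In the top view the rack is at (208,212), the stirrer at (332,212) and the lamp at (425,222).

```bash
python3 - <<'E'
from h import *
s=np.load('/tmp/scene.npz'); t=np.load('/tmp/top.npz')
def crop(c,u,v,w,h,k): return cv2.resize(c['frame'][v:v+h,u:u+w],None,fx=k,fy=k,interpolation=cv2.INTER_CUBIC)
a=crop(s,335,75,100,75,4); b=crop(t,140,160,133,100,3)
a2=crop(s,180,215,100,75,4); b2=crop(t,380,180,100,75,4)
save(np.vstack([np.hstack([a,b[:300,:399]]),np.hstack([a2,b2])[:,:799]]),'crops.png')
C=cloud(t)
for nm,(u0,v0,u1,v1) in {'rack':(140,160,275,245),'lamp':(380,180,480,255)}.items():
    Q=C[v0:v1,u0:u1]; print(nm)
    m=(Q[...,2]>0.005)&(t['depth'][v0:v1,u0:u1]>0)
    pts=Q[m]; print(pts.min(0),pts.max(0))
# lamp bars tops: z~0.116
Q=C[160:215,140:275].reshape(-1,3)
for lo,hi in ((.108,.135),(.055,.085)):
    q=Q[(Q[:,2]>lo)&(Q[:,2]<hi)]
    print(lo,len(q))
    for sgn in (0,1):
        qq=q[(q[:,1]>np.median(Q[:,1]))==bool(sgn)]; print(qq.mean(0).round(4),qq.min(0).round(3),qq.max(0).round(3),len(qq))
E
```

```text
rack
[0.45189413 0.06550767 0.00500212] [0.68460342 0.43161402 0.12206629]
lamp
[ 0.41632283 -0.49841484  0.00500075] [ 0.62050296 -0.21995988  0.19988813]
0.108 238
[0.5701 0.0973 0.1161] [0.557 0.082 0.108] [0.585 0.113 0.122] 116
[0.6212 0.3658 0.1158] [0.607 0.352 0.108] [0.636 0.38  0.122] 122
0.055 371
[0.564  0.2115 0.0669] [0.545 0.084 0.055] [0.586 0.243 0.083] 215
[0.5829 0.284  0.0683] [0.551 0.243 0.055] [0.63  0.376 0.085] 156
```

View pics/crops.png

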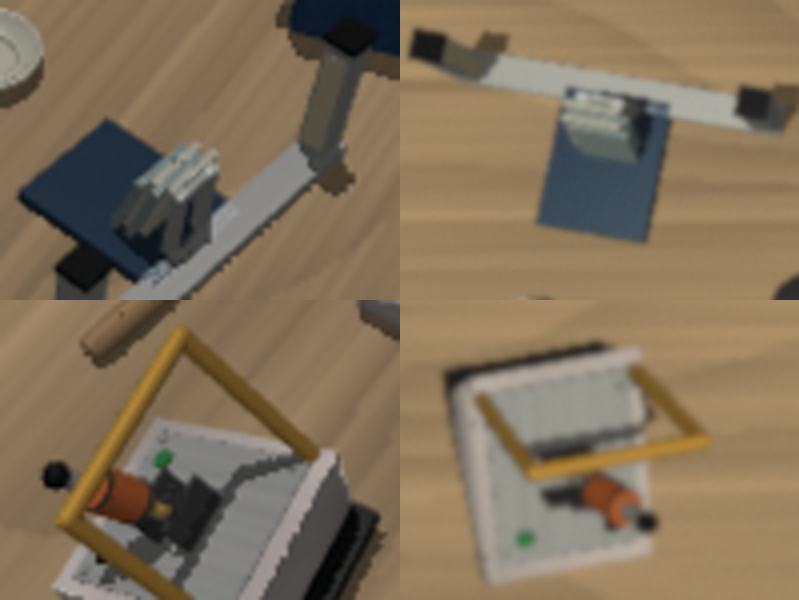

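The crops show the rack with its four plates leaning on the posts. Both lamp bars match 274 mm spacing. In the lamp crop the lever leans right (-y) with a black ball at the tip.

```bash
python3 - <<'E'
from h import *
from scipy.optimize import least_squares
s=np.load('/tmp/scene.npz'); t=np.load('/tmp/top.npz')
# lamp box fit: panel points
allp=[];col=[]
for c,(u0,v0,u1,v1) in ((t,(385,180,465,255)),(s,(185,220,280,320))):
    Q=cloud(c)[v0:v1,u0:u1].reshape(-1,3); F=c['frame'][v0:v1,u0:u1].reshape(-1,3).astype(float)
    ok=(Q[:,2]>.02)&(Q[:,2]<.13)&np.isfinite(Q).all(1)
    sat=(F.max(1)-F.min(1))/F.max(1).clip(1)
    k=ok&(sat<.2)&(F.max(1)>90); p=Q[k]
    # robust plane z=a x+b y+c
    f=lambda w:w[0]*p[:,0]+w[1]*p[:,1]+w[2]-p[:,2]
    r=least_squares(f,[.57,0,-.2],loss='soft_l1',f_scale=.003)
    w=r.x; yaw=np.arctan2(w[1],w[0]); print('plane slope',np.degrees(np.arctan(np.hypot(*w[:2]))),'yaw',np.degrees(yaw),len(p))
    inl=abs(f(w))<.006; q=p[inl]; ex=np.array([np.cos(yaw),np.sin(yaw)]); ey=np.array([-ex[1],ex[0]])
    a=q[:,:2]@ex; b=q[:,:2]@ey
    print(' along',np.percentile(a,[1,99]),'lat',np.percentile(b,[1,99]))
    # x mid: where z=.0625
    am=(.0625-w[2])/np.hypot(*w[:2]); print(' mid a',am,' -> centre',ex*am+ey*(np.percentile(b,[1,99]).mean()))
    o=ok&(F[:,0]>110)&(F[:,2]<60)&(F[:,1]<.6*F[:,0])&(Q[:,2]<.14)
    print(' orange',o.sum(),Q[o].mean(0),Q[o].min(0),Q[o].max(0))
st=readout.read_state(); print(Ro.from_rotvec(st['orientation']).as_matrix().round(3).tolist())
E
```

```text
plane slope 29.504602768437252 yaw 7.548063085138647 1709
 along [0.39031528 0.51757036] lat [-0.43378278 -0.32549784]
 mid a 0.45060498639906554  -> centre [ 0.49656923 -0.31716024]
 orange 68 [ 0.47591287 -0.33150283  0.11941636] [ 0.46127721 -0.34726742  0.10718784] [ 0.48700289 -0.32252475  0.12942051]
plane slope 29.88207572364938 yaw 10.47137291859353 1524
 along [0.36926248 0.49821934] lat [-0.45750783 -0.34881214]
 mid a 0.43067123401301605  -> centre [ 0.49677077 -0.31817368]
 orange 32 [ 0.47892887 -0.33425962  0.12006896] [ 0.47408029 -0.34848739  0.10918398] [ 0.48572062 -0.3252376   0.1288237 ]
[[0.255, -0.001, -0.967], [0.967, -0.002, 0.255], [-0.002, -1.0, 0.0]]
```

```bash
cat >> h.py <<'E'
import sys
def frame(yaw,o):
    c,s=np.cos(yaw),np.sin(yaw); return np.array([[c,-s,0],[s,c,0],[0,0,1]]),np.array(o)
RK=frame(np.radians(-10.8),[.5328,.2435,0]); 
def lamp(th,lift=0,back=0):  # target tool pose at lever angle th
    R,o=frame(np.radians(9),[.4967,-.3177,0]); a=th-.3
    n=np.array([-.5,0,.866]); y=np.array([0,1,0.])
    u=np.cos(a)*n+np.sin(a)*y; X=np.cos(a)*y-np.sin(a)*n
    M=R@np.stack([X,-u,np.cross(X,-u)],1)
    return M, o+[0,0,.064]+R@u*(.055-.008+lift+back)
def rack(x,y,z): 
    R,o=RK; return R@np.array([[0,0,-1],[1,0,0],[0,-1,0.]]), o+R@np.array([x,y,z])
def delta(M,p):
    st=readout.read_state(); T=Ro.from_rotvec(st['orientation']).as_matrix()
    print('t %.2f'%st['t'],'shift cm',(T.T@(p-st['tool_pos'])*100).round(2),'turn deg',np.degrees(Ro.from_matrix(T.T@M).as_rotvec()).round(2),
      'F_rack',(RK[0].T@st['force']).round(1),'rackpos',(RK[0].T@(st['tool_pos']-RK[1])*1000).round(1),'open %.3f'%st['opening'],'q',st['q'].round(2))
E
python3 -m creep '[[[0.88,-2.3,0,-4.2,0,-0.7,0],[0.88,-2.3,0,-4.2,0,-0.7,0],[0.88,-2.3,0,-4.2,0,-0.7,0],[0.88,-2.3,0,-4.2,0,-0.7,0],[0.88,-2.3,0,-4.2,0,-0.7,0],[0.88,-2.3,0,-4.2,0,-0.7,0],[0.88,-2.3,0,-4.2,0,-0.7,0],[0.88,-2.3,0,-4.2,0,-0.7,0]]]' 20
python3 -c "
from h import *; delta(*rack(-.035,0,.1))"
```

```text
t: 0.9
tool_pos: [0.4455, 0.3228, 0.2242]
orientation: [-1.274, -1.096, 1.108]
force: [0.2, 0.5, 0.0]
opening: 0.0338
t 0.90 shift cm [-6.37 12.43 -6.34] turn deg [-0.26  2.51 -0.34] F_rack [0.1 0.6 0. ] rackpos [-100.6   61.6  224.2] open 0.034 q [ 0.53  0.01  1.63 -0.    1.51 -0.89]
```

```bash
python3 -m creep '[[[0.88,-1.5,2.4,-1.5,0,0.6,0],[0.88,-1.5,2.4,-1.5,0,0.6,0],[0.88,-1.5,2.4,-1.5,0,0.6,0],[0.88,-1.3,2.4,-1.3,0,0.6,0],[0.88,-1.2,2.4,-1.2,0,0.5,0],[0.88,-0.3,2,-0.3,0,0,0],[0.88,0,1.5,0,0,0,0],[0.88,0,0,0,0,0,0]]]'
python3 -c "
from h import *; delta(*rack(-.035,0,.030)); c=grab('wrist'); save(c['frame'],'w1.png')"
```

```text
t: 1.7
tool_pos: [0.5102, 0.2275, 0.0617]
orientation: [-1.3, -1.048, 1.063]
force: [-0.6, 0.2, 0.2]
opening: 0.0111
t 1.70 shift cm [1.99 3.16 1.6 ] turn deg [-0.33 -1.05 -0.42] F_rack [-0.6  0.1  0.2] rackpos [-19.2 -20.   61.7] open 0.011 q [ 0.33  0.17  1.76 -0.    1.22 -1.03]
```

View pics/w1.png

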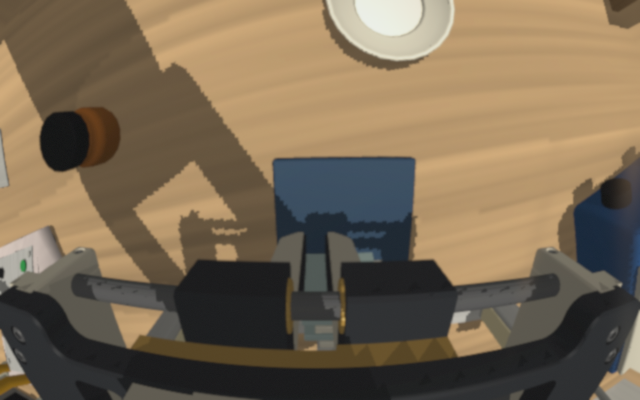

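The wrist view shows the rack floor ahead at (345,200) with plates beneath the fingers. It agrees with the computed 2 cm sideways offset.

```bash
python3 -m creep '[[[0.88,1,0,0.9,0,-0.5,0],[0.88,0.9,0.2,0.7,0,-0.4,0],[0.88,0.1,0.8,0.1,0,0,0],[0.88,0,0.8,0,0,0,0],[0.88,0,0.8,0,0,0,0],[0.88,0,0.5,0,0,0,0],[0.88,0,0,0,0,0,0],[0.88,0,0,0,0,0,0]]]'
python3 -c "
from h import *; delta(*rack(-.025,0,.030))"
```

```text
t: 2.55
tool_pos: [0.4984, 0.2562, 0.0335]
orientation: [-1.294, -1.07, 1.073]
force: [0.6, 0.1, -0.7]
opening: 0.0111
t 2.55 shift cm [-0.6   0.35 -1.11] turn deg [ 0.04  0.17 -0.16] F_rack [ 0.5  0.2 -0.7] rackpos [-36.1   6.   33.5] open 0.011 q [ 0.39  0.21  1.78 -0.    1.16 -1.  ]
```

```bash
python3 -m creep '[[[0.88,-0.5,0.3,-0.8,0,0,0],[0.88,0,0,-0.6,0,0,0],[0.88,0,0,-0.5,0,0,0],[0.88,0,0,-0.5,0,0,0],[0.88,0,0,-0.4,0,0,0],[0.88,0,0,-0.4,0,0,0],[0.88,0,0,-0.3,0,0,0],[0.88,0,0,0,0,0,0]]]'
python3 -c "
from h import *; delta(*rack(.0135,0,.030))"
```

```text
t: 3.35
tool_pos: [0.536, 0.243, 0.0309]
orientation: [-1.294, -1.07, 1.072]
force: [-0.0, 0.8, 1.2]
opening: 0.0113
t 3.35 shift cm [-0.01  0.09 -1.03] turn deg [ 0.07  0.07 -0.14] F_rack [-0.2  0.8  1.2] rackpos [ 3.2  0.1 30.9] open 0.011 q [ 0.34  0.28  1.7  -0.    1.16 -1.04]
```

```bash
python3 -m creep '[[[0.88,0,0,-0.2,0,0,0],[0.88,0,0,-0.2,0,0,0],[0.88,0,0,-0.2,0,0,0],[0.88,0,0,-0.2,0,0,0],[0.88,0,0,-0.15,0,0,0],[0.88,0,0,-0.15,0,0,0],[0.88,0,0,-0.1,0,0,0],[0.88,0,0,0,0,0,0]]]'
python3 -c "
from h import *; delta(*rack(.0135,0,.030))"
```

```text
t: 4.15
tool_pos: [0.5434, 0.2417, 0.0299]
orientation: [-1.287, -1.063, 1.078]
force: [-0.3, 0.1, -0.1]
opening: 0.0111
t 4.15 shift cm [-0.02 -0.01 -0.28] turn deg [-0.51  0.15 -0.26] F_rack [-0.3  0.  -0.1] rackpos [10.7  0.2 29.9] open 0.011 q [ 0.33  0.31  1.67  0.    1.18 -1.05]
```

```bash
python3 -m creep '[[[0.88,0,0,-0.2,0,0,0],[0.88,0,0,-0.2,0,0,0],[0.88,0,0,-0.1,0,0,0],[0.88,0,0,-0.1,0,0,0],[0.88,0,0,-0.1,0,0,0],[0.88,0,0,-0.1,0,0,0],[0.88,0,0,-0.1,0,0,0],[0.88,0,0,-0.1,0,0,0]]]'
python3 -c "
from h import *; delta(*rack(.0135,0,.030)); 
a=grab('scene'); b=grab('top')
f=lambda c,u,v,w,h:cv2.resize(c['frame'][v:v+h,u:u+w],(400,400),interpolation=cv2.INTER_CUBIC)
save(np.hstack([f(a,335,75,90,90),f(b,165,170,70,70)]),'p1.png')"
```

```text
t: 4.95
tool_pos: [0.5427, 0.2419, 0.0286]
orientation: [-1.272, -1.048, 1.092]
force: [-7.9, 0.2, 4.7]
opening: 0.0113
t 4.95 shift cm [-0.03 -0.15 -0.34] turn deg [-1.76  0.26 -0.5 ] F_rack [-7.8 -1.3  4.7] rackpos [10.   0.3 28.6] open 0.011 q [ 0.33  0.32  1.65  0.01  1.2  -1.06]
```

View pics/p1.png

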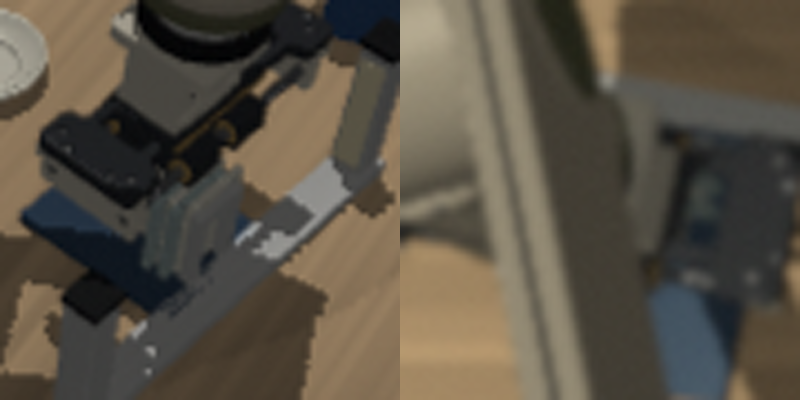

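The plates look upright against the backstop at (200,230) in the left crop. Their side edges are still staggered. The hand has pitched 1.8°, so I'll correct that while pressing.

```bash
python3 -m creep '[[[0.88,0,0,0,-0.9,0,0],[0.88,0,0.1,-0.1,-0.9,0,-0.3],[0.88,0,0.1,-0.2,-0.6,0,-0.2],[0.88,0,0,-0.2,-0.3,0,0],[0.88,0,0,-0.2,-0.2,0,0],[0.88,0,0,-0.2,0,0,0],[0.88,0,0,-0.2,0,0,0],[0.88,0,0,-0.2,0,0,0]]]'
python3 -c "
from h import *; delta(*rack(.0135,0,.030))"
```

```text
t: 5.85
tool_pos: [0.5439, 0.2419, 0.0237]
orientation: [-1.293, -1.075, 1.074]
force: [-10.8, 2.6, 5.3]
opening: 0.0114
t 5.85 shift cm [-0.05 -0.63 -0.23] turn deg [ 0.16  0.35 -0.1 ] F_rack [-11.1   0.5   5.3] rackpos [11.2  0.5 23.7] open 0.011 q [ 0.33  0.31  1.68 -0.    1.15 -1.05]
```

```bash
python3 -m creep '[[[0.88,0,0,0.6,0,0,0],[0.88,0,-0.3,0.6,0,0,0],[0.88,0,-2,0.5,0,0,0],[0.88,0,-2.5,0,0,0,0],[0,0,-2.5,0,0,0,0],[0,0,-1,0,0,0,0],[0,0,0,0,0,0,0],[0,0,0,0,0,0,0]]]'
python3 -c "
from h import *; delta(*rack(.033,0,.105)); 
a=grab('scene'); b=grab('wrist')
f=lambda c,u,v,w,h:cv2.resize(c['frame'][v:v+h,u:u+w],(400,400),interpolation=cv2.INTER_CUBIC)
save(np.hstack([f(a,345,95,60,60),f(b,220,200,200,200)]),'p2.png')"
```

```text
t: 6.65
tool_pos: [0.5259, 0.2448, 0.1091]
orientation: [-1.298, -1.08, 1.07]
force: [0.1, -0.3, -0.2]
opening: 0.0387
t 6.65 shift cm [-0.03  0.45 -4.  ] turn deg [ 0.54  0.36 -0.04] F_rack [ 0.1 -0.3 -0.2] rackpos [ -7.1   0.  109.1] open 0.039 q [ 0.35  0.16  1.68 -0.01  1.29 -1.04]
```

View pics/p2.png

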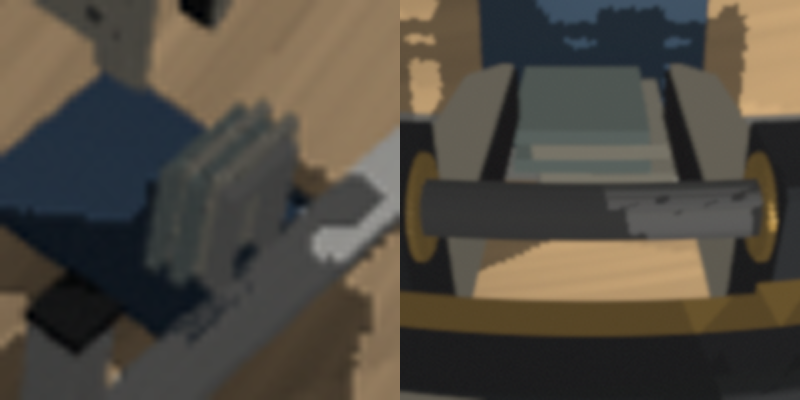

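The plates stand flush but staggered left and right, and they are centred between the fingers. Next I'll move over the pack, lower and squeeze the sides.

```bash
python3 -m creep '[[[0,0,0,-1,0,0,0],[0,0,0,-1,0,0,0],[0,0,0.2,-1,0,0,0],[0,0,0.2,-0.9,0,0,0],[0,0,0.6,-0.3,0,0,0],[0,0,1.2,0,0,0,0],[0,0,1.2,0,0,0,0],[0,0,0,0,0,0,0]]]'
python3 -c "
from h import *; delta(*rack(.033,0,.038)); "
```

```text
t: 7.55
tool_pos: [0.5688, 0.2346, 0.0661]
orientation: [-1.295, -1.071, 1.076]
force: [-0.6, 0.7, -0.5]
opening: 0.093
t 7.55 shift cm [0.21 2.81 0.4 ] turn deg [ 0.1   0.29 -0.29] F_rack [-0.8  0.5 -0.5] rackpos [37.  -2.  66.1] open 0.093 q [ 0.31  0.3   1.6  -0.01  1.24 -1.07]
```

```bash
python3 -m creep '[[[0,0.1,0.8,0.25,0,0,0],[0,0.1,0.8,0.15,0,0,0],[0,0,0.8,0,0,0,0],[0,0,0.4,0,0,0,0],[0.3,0,0,0,0,0,0],[0.4,0,0,0,0,0,0],[0.42,0,0,0,0,0,0],[0.44,0,0,0,0,0,0]]]' 10
python3 -m creep '[[[0.46,0,0,0,0,0,0],[0.48,0,0,0,0,0,0],[0.6,0,0,0,0,0,0],[0.6,0,0,0,0,0,0],[0.6,0,0,0,0,0,0],[0.6,0,0,0,0,0,0],[0.6,0,0,0,0,0,0],[0.6,0,0,0,0,0,0]]]' 10
python3 -c "
from h import *; delta(*rack(.033,0,.038)); "
```

```text
t: 8.35
tool_pos: [0.564, 0.238, 0.0357]
orientation: [-1.294, -1.072, 1.077]
force: [-0.0, -0.2, -0.3]
opening: 0.0652
t: 9.15
tool_pos: [0.5645, 0.2381, 0.0365]
orientation: [-1.295, -1.073, 1.076]
force: [1.2, 0.1, -1.5]
opening: 0.0499
t 9.15 shift cm [-0.07 -0.15 -0.08] turn deg [ 0.14  0.35 -0.25] F_rack [ 1.2  0.3 -1.5] rackpos [32.2  0.7 36.5] open 0.050 q [ 0.32  0.33  1.62 -0.01  1.19 -1.07]
```

```bash
python3 -m creep '[[[0.4,0,0,0,0,0,0],[0.3,0,0,0,0,0,0],[0.2,0,0,0,0,0,0],[0.2,0,-1.5,0,0,0,0],[0.2,0,-2.5,0,0,0,0],[0.2,0,-2.5,0,0,0,0],[0.88,0,-0.5,1.5,0,0,0],[0.88,0,0,3,0,0,0]]]'
python3 -c "
from h import *; delta(*rack(-.035,0,.028));
a=grab('scene'); b=grab('wrist')
f=lambda c,u,v,w,h:cv2.resize(c['frame'][v:v+h,u:u+w],(400,400),interpolation=cv2.INTER_CUBIC)
save(np.hstack([f(a,345,95,60,60),f(b,220,200,200,200)]),'p3.png')"
```

```text
t: 9.95
tool_pos: [0.5224, 0.2461, 0.1138]
orientation: [-1.297, -1.074, 1.072]
force: [0.5, 0.9, -0.2]
opening: 0.0629
t 9.95 shift cm [-0.02  8.57  2.47] turn deg [ 0.32  0.21 -0.18] F_rack [ 0.4  1.  -0.2] rackpos [-10.7   0.6 113.8] open 0.063 q [ 0.36  0.15  1.68 -0.01  1.31 -1.03]
```

View pics/p3.png

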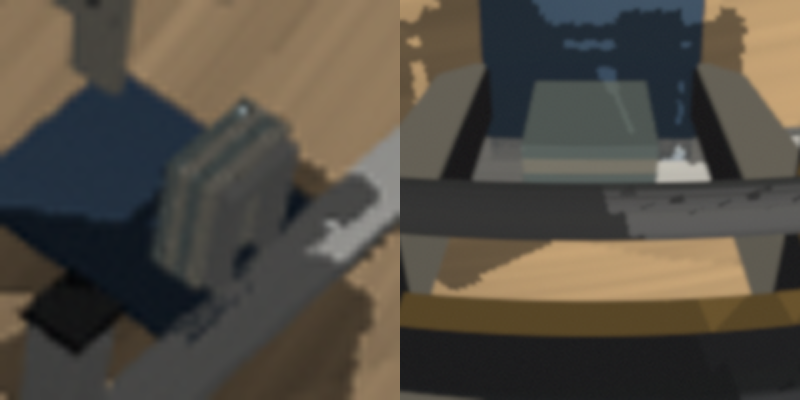

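The pack is now square in both crops. I'll give it one more gentle push to make sure it sits flush.

```bash
python3 -m creep '[[[0.88,0,0,0.3,0,0,0],[0.88,0,0.8,0,0,0,0],[0.88,0,1.6,0,0,0,0],[0.88,0,1.8,0,0,0,0],[0.88,0,1.8,0,0,0,0],[0.88,0,1.3,0,0,0,0],[0.88,0,0.5,0,0,0,0],[0.88,0,0,0,0,0,0]]]' 20
python3 -c "
from h import *; delta(*rack(.011,0,.03))"
```

```text
t: 10.85
tool_pos: [0.518, 0.2456, 0.0275]
orientation: [-1.296, -1.071, 1.076]
force: [0.2, -0.4, 0.8]
opening: 0.0111
t 10.85 shift cm [ 0.06 -0.25 -2.59] turn deg [ 0.12  0.28 -0.31] F_rack [ 0.2 -0.4  0.8] rackpos [-14.9  -0.8  27.5] open 0.011 q [ 0.36  0.25  1.74 -0.01  1.15 -1.03]
```

```bash
python3 -m creep '[[[0.88,0.05,-0.5,-0.6,0,0.1,-0.2],[0.88,0,-0.2,-0.5,0,0.1,-0.1],[0.88,0,0,-0.5,0,0,0],[0.88,0,0,-0.4,0,0,0],[0.88,0,0,-0.3,0,0,0],[0.88,0,0,-0.2,0,0,0],[0.88,0,0,-0.15,0,0,0],[0.88,0,0,-0.15,0,0,0]]]'
python3 -c "
from h import *; delta(*rack(.011,0,.03))"
```

```text
t: 11.65
tool_pos: [0.5438, 0.2423, 0.0373]
orientation: [-1.285, -1.065, 1.073]
force: [-8.8, 1.8, 4.6]
opening: 0.011
t 11.65 shift cm [-0.09  0.73 -0.01] turn deg [-0.46  0.09  0.02] F_rack [-9.   0.1  4.6] rackpos [11.   0.9 37.3] open 0.011 q [ 0.33  0.29  1.67  0.    1.19 -1.06]
```

```bash
python3 -m creep '[[[0.88,0,0,0.4,0,0,0],[0.88,0,0,0.8,0,0,0],[0.88,0,0,1,0,0,0],[0.88,0,-2,1,0,0,0],[0.88,0,-4,0.5,0,0,0],[0.88,0,-4.5,0.5,0,0,0],[0.88,0,-4.5,0.5,0,0,0],[0.88,0,-4.5,0.5,0,0,0]]]'
python3 -c "
from h import *; delta(*lamp(0,back=.10)); print(lamp(0,back=.1)[1])
b=grab('wrist'); f=lambda c,u,v,w,h:cv2.resize(c['frame'][v:v+h,u:u+w],(400,400),interpolation=cv2.INTER_CUBIC)
a=grab('scene'); save(np.hstack([f(a,345,95,60,60),f(b,220,200,200,200)]),'p4.png')"
```

```text
t: 12.45
tool_pos: [0.484, 0.2504, 0.2295]
orientation: [-1.28, -1.052, 1.085]
force: [0.5, 1.2, -0.2]
opening: 0.0111
t 12.45 shift cm [-62.     4.76  -6.75] turn deg [-27.95 -23.77 -22.02] F_rack [ 0.3  1.3 -0.2] rackpos [-49.2  -2.4 229.5] open 0.011 q [ 0.38  0.    1.62  0.    1.54 -1.  ]
[ 0.434143   -0.37159103  0.18561625]
```

View pics/p4.png

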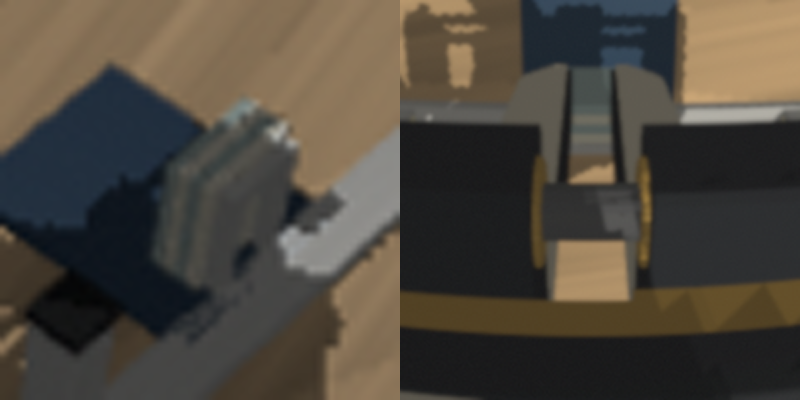

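The pack looks upright, square and flush. I'll move on to the lamp.

```bash
python3 -m creep '[[[0.88,-4,-0.6,0,0,0,0],[0.88,-4.7,-0.6,0,0,0,0],[0.88,-4.8,-0.3,0,0,0,0],[0.88,-4.8,0,0,0,0,0],[0.3,-4.8,0,0,0,0,0],[0.3,-4.8,0,0,0,0,0],[0.3,-4.8,0,0,0,0,0],[0.3,-4.5,0,0,0,0,0]]]'
python3 -c "
from h import *; delta(*lamp(0,back=.10)); print(readout.read_state()['tool_pos'])"
```

```text
t: 13.35
tool_pos: [0.4156, -0.1185, 0.2507]
orientation: [-1.285, -1.08, 1.08]
force: [1.2, 0.5, 0.8]
opening: 0.0386
t 13.35 shift cm [-24.62   6.47  -6.21] turn deg [-26.84 -22.93 -21.54] F_rack [1.1 0.7 0.8] rackpos [ -47.2 -377.5  250.7] open 0.039 q [-0.4  -0.35  1.89  0.    1.6  -1.79]
[ 0.41564803 -0.11848805  0.25070274]
```

```bash
python3 -m creep '[[[0.3,-3,0,0,-3.9,-3.3,-3.1],[0.3,-3,0,0,-3.9,-3.3,-3.1],[0.3,-3,0,0,-3.9,-3.3,-3.1],[0.3,-3,0,0,-3.9,-3.3,-3.1],[0.3,-3,0,0,-3.9,-3.3,-3.1],[0.3,-2,0,0,-3.9,-3.3,-3.1],[0.3,-1,0,0,-2,-1.6,-1.5],[0.3,0,0,0,0,0,0]]]'
python3 -c "
from h import *; delta(*lamp(0,back=.10)); print(readout.read_state()['tool_pos'])"
```

```text
t: 14.15
tool_pos: [0.4611, -0.2612, 0.2576]
orientation: [-1.23, -1.696, 0.838]
force: [-0.7, 0.4, -0.8]
opening: 0.0652
t 14.15 shift cm [-11.97   2.09   5.78] turn deg [-3.91 -7.55 -4.33] F_rack [-0.8  0.3 -0.8] rackpos [  24.2 -509.2  257.6] open 0.065 q [-0.96 -0.17  1.81  0.5   1.52 -2.66]
[ 0.46114468 -0.26117575  0.25764818]
```

```bash
python3 -c "
from h import *; c=grab('wrist'); st=readout.read_state(); T=Ro.from_rotvec(st['orientation']).as_matrix()
print('cam in tool',T.T@(-c['R'].T@c['t']-st['tool_pos']), 'axis in tool',T.T@c['R'][2]); save(c['frame'],'w5.png')
M,p=lamp(0); M=M@np.diag([-1,1,-1.]); R,o=frame(np.radians(9),[.4967,-.3177,.064])
n=np.array([-.5,0,.866]); s=np.array([.866,0,.5])
for y in (-.055,0,.055):
  for h in (.06,.118): print('hoop y',y,'h',h,'in flipped tool',M.T@(o+R@(s*.06+n*h+np.array([0,y,0]))-p))
"
```

```text
cam in tool [ 0.00112474 -0.15490691  0.07457305] axis in tool [-2.24395464e-04  9.62271849e-01 -2.72089761e-01]
hoop y -0.055 h 0.06 in flipped tool [ 0.03481249 -0.02657317  0.05999736]
hoop y -0.055 h 0.118 in flipped tool [ 0.01767307 -0.08198024  0.05999736]
hoop y 0 h 0.06 in flipped tool [-0.01773102 -0.01031955  0.05999736]
hoop y 0 h 0.118 in flipped tool [-0.03487043 -0.06572663  0.05999736]
hoop y 0.055 h 0.06 in flipped tool [-0.07027452  0.00593406  0.05999736]
hoop y 0.055 h 0.118 in flipped tool [-0.08741394 -0.04947302  0.05999736]
```

View pics/w5.png

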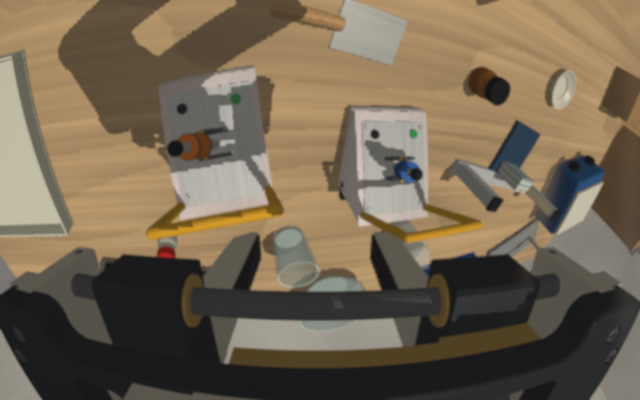

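The wrist view shows the orange lever at (190,147) and the lamp hoop at (215,215). Joint 6 is at its limit, so I'll use the half-turned grasp. The camera would sit at tool y = -155 mm, clear above the hoop top at -82 mm.

```bash
sed -i 's/M=R@np.stack(\[X,-u,np.cross(X,-u)\],1)/M=R@np.stack([-X,-u,np.cross(-X,-u)],1)/' h.py
python3 -m creep '[[[0.3,0,0,0,0,8.5,0],[0.3,0,0,0,0,8.5,0],[0.3,0,0,0,0,8.5,0],[0.3,0,0,0,0,8.5,0],[0.3,0,0,0,0,8.5,0],[0.3,0,0,0,0,8.5,0],[0.3,0,0,0,0,8.5,0],[0.3,0,0,0,0,8.5,0]]]' | head -2
python3 -m creep '[[[0.3,0,0,0,0,8.5,0],[0.3,0,0,0,0,8.5,0],[0.3,0,0,0,0,8.5,0],[0.3,0,0,0,0,8.5,0],[0.3,0,0,0,0,8.5,0],[0.3,0,0,0,0,8.5,0],[0.3,0,0,0,0,8.5,0],[0.3,0,0,0,0,8.5,0]]]'
python3 -c "
from h import *; delta(*lamp(0,back=.10)); print(readout.read_state()['tool_pos'])"
```

```text
t: 15.0
tool_pos: [0.4569, -0.2519, 0.2551]
t: 15.8
tool_pos: [0.453, -0.2425, 0.2534]
orientation: [-1.078, 0.347, -0.711]
force: [0.2, -0.1, 0.4]
opening: 0.0648
t 15.80 shift cm [  6.84   1.71 -12.9 ] turn deg [ 6.95 34.84  2.26] F_rack [ 0.3 -0.   0.4] rackpos [  12.7 -492.4  253.4] open 0.065 q [-0.93 -0.21  1.85  0.47  1.52 -0.23]
[ 0.45304986 -0.24251519  0.25341048]
```

```bash
python3 -m creep '[[[0.3,1,0,-2,1.2,6.5,0.4],[0.3,1.4,0,-2,1.2,6.5,0.4],[0.3,1.8,0,-2,1.2,6.5,0.4],[0.3,2.2,0,-1.7,1.2,6.5,0.4],[0.3,2.2,0,-1.2,1.2,6.5,0.4],[0.3,1.5,0,-0.5,1,5,0.4],[0.3,0,0,0,0,0,0],[0.3,0,0,0,0,0,0]]]'
python3 -c "
from h import *; delta(*lamp(0,back=.07)); print(readout.read_state()['tool_pos'])"
```

```text
t: 16.6
tool_pos: [0.4367, -0.3676, 0.1979]
orientation: [-0.698, 0.886, -1.028]
force: [-0.1, -0.0, 0.3]
opening: 0.065
t 16.60 shift cm [ 0.66  3.77 -0.83] turn deg [ 0.38 -3.4  -0.06] F_rack [-0.1 -0.1  0.3] rackpos [  20.1 -618.2  197.9] open 0.065 q [-1.15  0.13  1.66  0.56  1.55  0.17]
[ 0.43674197 -0.36755563  0.19793478]
```

```bash
python3 -m creep '[[[0.3,0.4,0.5,-0.5,0.2,-2,0],[0.3,0.3,0.5,-0.3,0.2,-1.4,0],[0.3,0,0.2,0,0,0,0],[0.3,0,0,0,0,0,0],[0.3,0,0,0,0,0,0],[0.3,0,0,0,0,0,0],[0.3,0,0,0,0,0,0],[0.3,0,0,0,0,0,0]]]'
python3 - <<'E'
from h import *
delta(*lamp(0,back=.0))
c=grab('wrist'); im=c['frame'].copy(); K=c['intrinsics']; print(K)
def proj(X):
    x=c['R']@X+c['t']; th=np.arctan2(np.hypot(x[0],x[1]),x[2]); h=np.hypot(x[0],x[1]); return K[0,2]+K[0,0]*th*x[0]/h, K[1,2]+K[1,1]*th*x[1]/h
M,p=lamp(0); u=-M[:,1]; piv=p-u*.047
f=[proj(piv+u*d) for d in (.036,.055,.068,.090)]; print(np.round(f,1))
cr=(int(f[1][0])-100,int(f[1][1])-75); cr=(max(0,min(440,cr[0])),max(0,min(250,cr[1])))
z=cv2.resize(im[cr[1]:cr[1]+150,cr[0]:cr[0]+200],None,fx=4,fy=4,interpolation=cv2.INTER_CUBIC)
for a,b in f: cv2.circle(z,(int((a-cr[0])*4),int((b-cr[1])*4)),3,(0,255,255),-1)
save(z,'w6.png'); print(cr)
E
```

```text
t: 17.4
tool_pos: [0.4386, -0.3651, 0.1868]
orientation: [-0.733, 0.815, -0.997]
force: [-0.7, 0.7, 0.4]
opening: 0.065
t 17.40 shift cm [ 0.48  9.67 -0.49] turn deg [0.26 1.15 0.07] F_rack [-0.8  0.6  0.4] rackpos [  21.5 -615.4  186.8] open 0.065 q [-1.14  0.13  1.68  0.57  1.52  0.09]
[[309.70691629   0.         315.18074006]
 [  0.         309.70691629 199.88690022]
 [  0.           0.           1.        ]]
[[322.1 207.2]
 [322.6 214. ]
 [323.  219.3]
 [323.8 229.5]]
(222, 139)
```

View pics/w6.png

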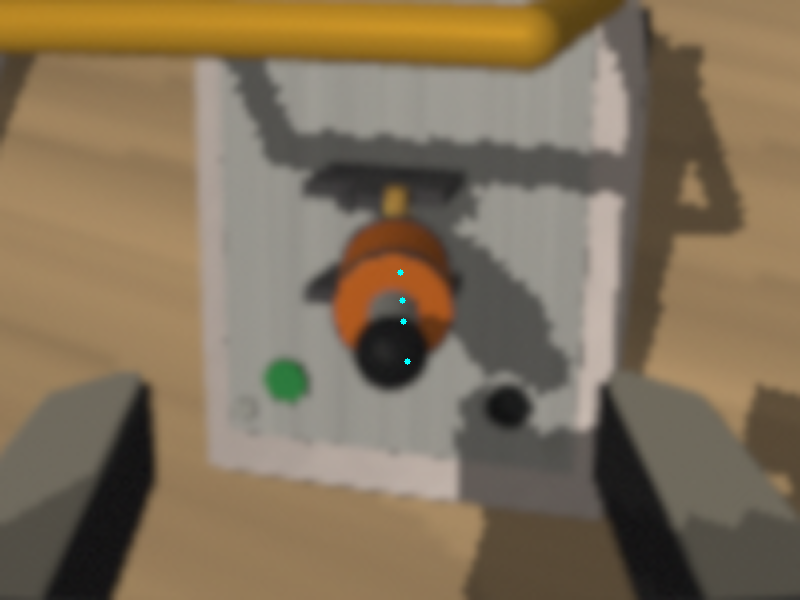

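The lever is framed between the fingers. The ball is at (392,353) against a predicted (407,361), so the lever sits about 2 mm to tool -x and +z. I'll use that correction and approach along the lever.

```bash
python3 -m creep '[[[0.3,0.15,0.5,-0.2,0.1,0.6,0],[0.3,0.1,1.5,-0.1,0.1,0.4,0],[0.3,0,1.8,0,0,0,0],[0.3,0,1.8,0,0,0,0],[0.3,0,1.8,0,0,0,0],[0.3,0,1.2,0,0,0,0],[0.3,0,0.6,0,0,0,0],[0.3,0,0,0,0,0,0]]]'
python3 -c "
from h import *; delta(*lamp(0))"
```

```text
t: 18.25
tool_pos: [0.4773, -0.3309, 0.0992]
orientation: [-0.718, 0.836, -1.006]
force: [0.2, -0.1, -0.4]
opening: 0.0651
t 18.25 shift cm [ 0.26 -0.47  0.08] turn deg [ 0.1  -0.27 -0.07] F_rack [ 0.3 -0.1 -0.4] rackpos [  53.1 -574.6   99.2] open 0.065 q [-1.06  0.22  1.76  0.6   1.34  0.09]
```

```bash
python3 -m creep '[[[0.3,0,-0.4,0.25,0,0,0],[0.3,0,0,0,0,0,0],[0.55,0,0,0,0,0,0],[0.65,0,0,0,0,0,0],[0.7,0,0,0,0,0,0],[0.8,0,0,0,0,0,0],[0.8,0,0,0,0,0,0],[0.8,0,0,0,0,0,0]]]' 25
python3 -c "
from h import *; delta(*lamp(0)); st=readout.read_state(); print(Ro.from_rotvec(st['orientation']).inv().apply(st['force']))"
```

```text
t: 19.05
tool_pos: [0.4781, -0.3353, 0.1073]
orientation: [-0.72, 0.832, -1.011]
force: [0.9, -1.4, -2.6]
opening: 0.0237
t 19.05 shift cm [ 0.03  0.32 -0.34] turn deg [ 0.01 -0.19  0.25] F_rack [ 1.2 -1.2 -2.6] rackpos [  54.8 -578.8  107.3] open 0.024 q [-1.06  0.21  1.75  0.6   1.35  0.09]
[ 2.20458535  2.09325139 -0.70932797]
```

```bash
python3 -m creep '[[[0.8,0,-0.3,0,0,0,0],[0.8,0,-0.3,0,0,0,0],[0.8,0,-0.3,0,0,0,0],[0.8,0,-0.2,0,0,0,0],[0.8,0,-0.1,0,0,0,0],[0.8,0,0,0,0,0,0],[0.8,0,0,0,0,0,0],[0.8,0,0,0,0,0,0]]]' 30
python3 -c "
from h import *; delta(*lamp(0)); st=readout.read_state(); print(Ro.from_rotvec(st['orientation']).inv().apply(st['force']))"
```

```text
t: 19.85
tool_pos: [0.4731, -0.3393, 0.1167]
orientation: [-0.719, 0.833, -1.011]
force: [5.6, -0.0, -4.5]
opening: 0.0237
t 19.85 shift cm [ 0.05  1.46 -0.33] turn deg [-0.02 -0.23  0.22] F_rack [ 5.5  1.  -4.5] rackpos [  50.6 -583.7  116.7] open 0.024 q [-1.07  0.2   1.74  0.59  1.37  0.09]
[2.78969124 6.08754562 2.58073169]
```

The force along the lever (6 N) and the 11.4 mm travel both say the collar is up. I'll start the swing.

```bash
python3 -m creep '[[[0.8,-0.3,0,0,0,0,-2.8],[0.8,-0.3,0,0,0,0,-2.8],[0.8,-0.3,0,0,0,0,-2.8],[0.8,-0.3,0,0,0,0,-2.8],[0.8,-0.3,0,0,0,0,-2.8],[0.8,0,0,0,0,0,0],[0.8,0,0,0,0,0,0],[0.8,0,0,0,0,0,0]]]'
python3 -c "
from h import *; delta(*lamp(0.2,lift=.0146)); delta(*lamp(0.6,lift=.0146)); st=readout.read_state(); print(Ro.from_rotvec(st['orientation']).inv().apply(st['force']))"
```

```text
t: 20.65
tool_pos: [0.4692, -0.3251, 0.1193]
orientation: [-0.838, 0.754, -1.237]
force: [2.6, -1.5, -5.5]
opening: 0.0229
t 20.65 shift cm [ 0.32  0.06 -0.31] turn deg [ 0.01 -0.26  3.21] F_rack [ 2.8 -1.  -5.5] rackpos [  44.1 -570.4  119.3] open 0.023 q [-1.01 -0.08  2.01  0.56  1.11  0.17]
t 20.65 shift cm [-2.1   0.41 -0.32] turn deg [  0.06  -0.25 -19.71] F_rack [ 2.8 -1.  -5.5] rackpos [  44.1 -570.4  119.3] open 0.023 q [-1.01 -0.08  2.01  0.56  1.11  0.17]
[ 2.11221451  5.80448905 -0.71186691]
```

```bash
python3 -m creep '[[[0.8,-0.3,0,0,0,0,-2.8],[0.8,-0.3,0,0,0,0,-2.8],[0.8,-0.3,0,0,0,0,-2.8],[0.8,-0.3,0,0,0,0,-2.8],[0.8,-0.3,0,0,0,0,-2.8],[0.8,-0.3,0,0,0,0,-2.8],[0.8,-0.2,0,0,0,0,-2],[0.8,0,0,0,0,0,0]]]'
python3 -c "
from h import *; delta(*lamp(0.6,lift=.0146)); st=readout.read_state(); print(Ro.from_rotvec(st['orientation']).inv().apply(st['force']))"
```

```text
t: 21.45
tool_pos: [0.4673, -0.3049, 0.117]
orientation: [-0.987, 0.636, -1.529]
force: [1.7, -4.6, -4.2]
opening: 0.0236
t 21.45 shift cm [-0.11  0.03 -0.31] turn deg [ 0.19 -0.52 -0.89] F_rack [ 2.5 -4.1 -4.2] rackpos [  38.4 -551.   117. ] open 0.024 q [-0.83 -0.41  2.3   0.37  0.74  0.46]
[ 3.43252291  5.27194337 -1.18302466]
```

```bash
python3 -m creep '[[[0.8,-0.15,0,0,0,0,-1],[0.8,-0.1,0,0,0,0,-0.5],[0.8,-0.05,0,0,0,0,0],[0.8,-0.05,0,0,0,0,0],[0.8,0,0,0,0,0,0],[0.65,0,0,0,0,0,0],[0.6,0,0,0,0,0,0],[0.5,0,0,0,0,0,0]]]'
python3 -c "
from h import *; delta(*lamp(0.6,lift=.0146)); st=readout.read_state(); print(Ro.from_rotvec(st['orientation']).inv().apply(st['force']))"
```

```text
t: 22.25
tool_pos: [0.4668, -0.3053, 0.1172]
orientation: [-0.999, 0.632, -1.55]
force: [0.2, 0.6, -0.1]
opening: 0.041
t 22.25 shift cm [-0.15  0.07 -0.27] turn deg [ 0.47 -0.65  0.46] F_rack [ 0.1  0.6 -0.1] rackpos [  38.  -551.4  117.2] open 0.041 q [-0.82 -0.42  2.32  0.34  0.72  0.5 ]
[-0.59909739  0.08098359  0.1825384 ]
```

```bash
python3 -m creep '[[[0.3,0,0,0,0,0,0],[0.3,0,0,0,0,0,0],[0.3,0,-0.8,0,0,0,0],[0.3,0,-1.5,0,0,0,0],[0.3,0,-1.8,0,0,0,0],[0.3,0,-1.8,0,0,0,0],[0.3,0,-1.8,0,0,0,0],[0.3,0,-1,0,0,0,0]]]'
python3 -c "
from h import *; delta(*lamp(0.6,back=.1))
a=grab('scene');b=grab('wrist')
f=lambda c,u,v,w,h:cv2.resize(c['frame'][v:v+h,u:u+w],(400,400),interpolation=cv2.INTER_CUBIC)
save(np.hstack([f(a,180,215,100,100),f(b,215,100,200,200)]),'e1.png')"
```

```text
t: 23.05
tool_pos: [0.4192, -0.2833, 0.1918]
orientation: [-1.0, 0.636, -1.546]
force: [0.0, -0.3, 0.4]
opening: 0.0652
t 23.05 shift cm [ 0.09  0.64 -0.21] turn deg [ 0.66 -0.63  0.23] F_rack [ 0.1 -0.3  0.4] rackpos [ -12.9 -538.7  191.8] open 0.065 q [-0.88 -0.72  2.36  0.3   0.99  0.53]
```

View pics/e1.png

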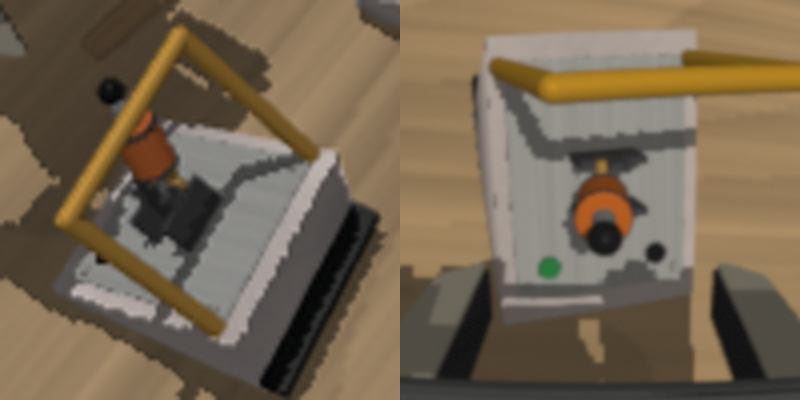

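The lever now leans left (+y) in both views, with the collar at (150,150) on the left and (603,215) on the right. I'll check the collar height and the plates with depth.

```bash
python3 - <<'E'
from h import *
c=grab('scene'); C=cloud(c); F=c['frame'].astype(float)
M,p=lamp(.6); u=-M[:,1]; piv=p-u*.047
def ext(v0,v1,u0,u1):
    Q=C[v0:v1,u0:u1].reshape(-1,3); G=F[v0:v1,u0:u1].reshape(-1,3)
    o=(G[:,0]>80)&(G[:,2]<.4*G[:,0])&(G[:,1]<.55*G[:,0]); d=(Q[o]-piv)
    a=d@u; k=(np.linalg.norm(d-np.outer(a,u),axis=1)<.025)&(a>.02)
    print('collar n',k.sum(),'along',np.percentile(a[k],[2,20,50,80,98]).round(4),'perp mean',(d[k]-np.outer(a[k],u)).mean(0).round(4))
ext(215,290,185,250)
s=c
Q=C[90:150,340:410].reshape(-1,3)-RK[1]; Q=Q@RK[0]; Q=Q[np.isfinite(Q).all(1)]
k=(Q[:,2]>.062)&(Q[:,2]<.085)&(abs(Q[:,1])<.045)&(Q[:,0]<.056)
print('plate top pts',k.sum(),'x',np.percentile(Q[k,0],[2,50,98]).round(4),'y',np.percentile(Q[k,1],[2,50,98]).round(4),'z',np.median(Q[k,2]).round(4))
E
```

```text
collar n 103 along [0.0413 0.0462 0.0527 0.0602 0.0682] perp mean [ 0.0084 -0.003   0.0061]
plate top pts 192 x [0.0208 0.037  0.0523] y [-0.0235 -0.001   0.025 ] z 0.0695
```

```bash
python3 - <<'E'
from h import *
a=grab('scene'); b=grab('top')
f=lambda c,u,v,w,h:cv2.resize(c['frame'][v:v+h,u:u+w],(400,400),interpolation=cv2.INTER_CUBIC)
save(np.hstack([f(a,345,95,60,60),f(b,175,165,60,60)]),'e2.png')
E
```

```text
(no output)
```

View pics/e2.png

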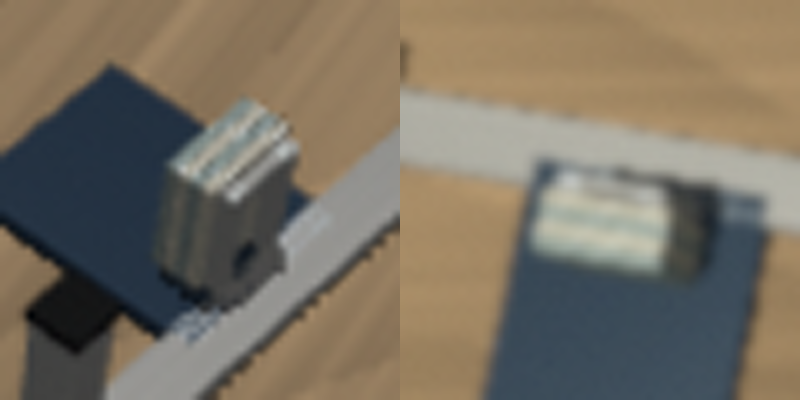

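The plates form one square, upright pack against the backstop, at (235,190) on the left and (605,225) on the right. I'll hand the job in.

```bash
python3 -c "
from h import *; st=readout.read_state(); print(st['t'],st['force']); robot.close_job()"
```

```text
23.3 [-0.44895781  0.30073032 -0.68469183]
the job is handed in; nothing more can be done
```

The job is handed in at 23.3 s of the 61 s allowed. As far as my checks show, the four plates are squared against the backstop and the lamp is locked on.

- **Plates:** I pushed the feet home, squeezed the side edges together (the gripper stopped at 49.9 mm against the 50 mm plate width), then pushed once more. That second push stopped at the same place as the first (11.0 mm and 11.2 mm). The last depth check put the plate tops at rack x 21–52 mm (this range probably includes part of the backstop), y -24 to +25 mm and about 69.5 mm high. The last picture shows one upright, square pack.
- **Lamp:** I lifted the collar 11.4 mm, where the spring force read about 6 N. I then swung the lever across to the left and released the collar. The last pictures show it leaning left. The collar's top edge measured 68 mm from the pivot, which is its fully down position. The measured points sat up to about 8 mm off the modelled lever axis, in line with the camera seeing only one side of the collar.
- **Stirrer and bystanders:** I did not touch them. I did not measure them again at the end.
- **Robot:** It ended clear of everything, with a force reading of about 1 N or less.

One thing went wrong on the way: the first grasp orientation for the lamp ran joint 6 to its limit (-2.66 rad). I turned the tool half round and used the mirrored grasp instead.

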